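# Fill the last two pockets of a roller thrust bearing

### The arm

A 6-joint arm with a two-finger parallel gripper is mounted at the origin on the work surface. World frame = base frame: x ahead of the robot, y to its left, z up, the work surface at z = 0. Lengths are in mm, angles in rad, forces in N, time in s.
With the tool pointing down it reaches from about 275 to 1000 mm from the base axis. Payload 8.4 kg.
Tool frame: the origin (TCP) lies at the very end of the fingers, on their centre line; the grasp point (between the pads) lies behind it (tcp_to_grasp is the z of the grasp point in the tool frame, in mm); z points along the fingers, y is the line along which they close (so a half turn about z gives the same grasp; the last joint's range is limited). The gripper opens to 85 mm and grips with 20 to 120 N. Pads are 22 mm wide; open, the fingers measure 114 mm over their backs; the gripper's body (76 mm by 85 mm) begins 54 mm behind the grasp point. The pads swing forward as they close: fully open they stand 13 mm farther back than shut.
Start: joints at [1.327, 0.353, 1.633, -0, 1.155, -0.002], TCP at [149.655, 606.82, 209.681] pointing down, gripper open.
Joint ranges: [-2.63, 2.63], [-0.92, 2.1], [0.06, 2.66], [-1.3, 4.44], [0, 2.69], [-3.02, 3.02]. Speed limits (rad/s): [2.22, 2.22, 2.79, 3.14, 3.14, 3.14].

### API

Orientations are given as a unit quaternion [x, y, z, w].
In Python, from plant import * gives the robot as it stands. The module is installed in compiled form; this text tells all that it offers.
- The arm moves only by the tool drive_tool, never from a script. Its argument "rows" is a list of rows, each an object of numbers: "wx", "wy", "wz": the turn, a rotation vector about the tool's x, y, z in degrees; "dx", "dy", "dz": the shift along the tool's x, y, z in cm; "grip": the opening, from 0 (shut) to 1 (fully open). In form: [{"wx": .., "wy": .., "wz": .., "dx": .., "dy": .., "dz": .., "grip": ..}, ...]. A call has 1 to 5 rows; each row shifts and turns the commanded pose from where the row before left it, along the tool's axes as they then stand; what a row does not reach is not made up. A row lasts 1/10 s, in which the tool goes at most 50 mm and 8.59 degrees, less where a joint would pass 70% of its speed; a pose out of reach is approached as far as the arm can. A call with a gripper value outside its range is refused whole. The fingers move at their own pace and stop on an object; "grip_force" is the grip in N (left out, the last holds). Time passes only in rows, so rows that do not move let the fingers close. It gives the time, the measured TCP pose, the force, the opening and the grip force at its end, in the units of the state.
- read_state(): the state, without advancing time (a new reading comes with each control period).
- snapshot(name): name is "scene" or "top" or "wrist"; returns (picture, depth): 480x640x3 uint8, red, green, blue; 480x640 float32, mm along the optical axis (not along the pixel's ray), 0 where there is no reading.
- camera_info(name): a dict with "camera_matrix" (3x3 intrinsics, pixels), "k1" (the pictures are not rectified: a ray, as slopes to the right and down, at radius r is drawn at 1 + k1 r^2 times it, then the intrinsics apply), "xyz" and "orientation" of the camera in the world. Camera axes: x right, y down, z forward; pixel columns grow to the right and rows downward; lengths in mm; the calibration is good to about 2 mm. A picture is of the moment at which its call begins: read the wrist's pose just before it. camera_info takes no time and is no camera call; for the wrist camera it gives the pose at the moment of the call.
- finish_job(): hands the job in; it is judged then, once.
The state is a dict: "t": time; "joints": joint angles; "dq": joint speeds; "joint_torque": joint torques, N m; "tool_pos": TCP position; "eef_rot": TCP orientation; "contact_force": force on the tool from outside, world axes, zero at the start; "torque": the same for the moment, N m; "gripper_width": opening from 0.0 (shut) to 1.0 (fully open); "finger_force": force on a finger pad.
Only numpy, scipy, OpenCV 4.12 (cv2) and the standard library are available. Lean on these libraries where they do the work, as an engineer would, in place of code of your own. Each camera call takes 0.05 s, during which the arm holds its last target. There are 200 camera calls.

### The job

Complete the roller bearing: take the two loose rollers that match those already in the brass cage from the wooden block and lay one in each of the two empty pockets, lying flat and fully home, letting go of each only just above its pocket. Leave the thin odd roller in its slot, and the rollers already in the cage and the small copper bush where they are.

Things in the scene. Friction and masses are not known exactly. Their poses are not given: they have to be found in the camera images.
- roller_a: loose plain steel roller, 20 mm diameter, 34 mm long, about 84 g, lying in one of the three slots of the wooden block (which one varies) with 17 mm of it standing above the block's top; origin at its centre, x along its axis
- roller_b: loose plain steel roller, 20 mm diameter, 34 mm long, about 84 g, lying in one of the three slots of the wooden block (which one varies) with 17 mm of it standing above the block's top; origin at its centre, x along its axis
- thin: odd steel roller, thinner than the others: 10 mm diameter, 34 mm long, lying in the remaining slot of the block; it does not belong in this bearing. Origin at its centre, x along its axis
- pocket_a (a point): empty pocket of the brass cage: open-topped, 40 mm long (radially), 24 mm wide, 9 mm deep. The point is the middle of its floor, 10 mm above the table, 66 mm from the bearing's centre; x points radially outward along its length, z up. A roller fully home has its centre 10 mm above this point and stands 11 mm proud of the cage
- pocket_b (a point): empty pocket of the brass cage: open-topped, 40 mm long (radially), 24 mm wide, 9 mm deep. The point is the middle of its floor, 10 mm above the table, 66 mm from the bearing's centre; x points radially outward along its length, z up. A roller fully home has its centre 10 mm above this point and stands 11 mm proud of the cage
- bearing: roller thrust bearing, flat and fixed on the bench: dark steel race disc, 200 mm diameter, 10 mm thick, with a flat brass cage ring on it (192 mm outer diameter, top 19 mm above the table) that has six radial pockets 60 degrees apart, four filled and two empty, one filled pocket between the two; a steel hub in the middle is 26 mm high. Origin: centre of the underside
- rack: fixed light wooden block 76 x 196 x 12 mm with three shallow slots (38 x 16 mm, 3 mm deep, long along the block's x) side by side 65 mm apart along its y; origin at the centre of its underside
- set_1: one of the four steel rollers already lying in the cage's pockets, same size as the loose ones (20 mm diameter, 34 mm long); origin at its centre, x along its axis
- set_2: one of the four steel rollers already lying in the cage's pockets, same size as the loose ones (20 mm diameter, 34 mm long); origin at its centre, x along its axis
- set_3: one of the four steel rollers already lying in the cage's pockets, same size as the loose ones (20 mm diameter, 34 mm long); origin at its centre, x along its axis
- set_4: one of the four steel rollers already lying in the cage's pockets, same size as the loose ones (20 mm diameter, 34 mm long); origin at its centre, x along its axis
- bush: small copper bush (short tube) standing on the table between the bearing and the wooden block, towards the far side: 40 mm outer diameter, 22 mm high; a bystander. Origin at the centre of its underside
There are look-alikes about, which are no part of the job. Leave any blue look-alike of the roller_b alone.

How it is judged (in metres and radians):
At the end, for the whole second after the job is handed in: Each empty pocket holds one 20 mm roller at rest: centre within 6 mm along and 4 mm across of its middle, 8 to 12.5 mm above its floor, axis within 0.2 rad. Set rollers within 10 mm, thin roller within 15 mm and copper bush within 20 mm of their starts (((x of roller_a in the frame of pocket_a between -0.006 and 0.006 m and y of roller_a in the frame of pocket_a between -0.004 and 0.004 m and z of roller_a in the frame of pocket_a between 0.008 and 0.0125 m and angle between the x axis of roller_a and the x axis of pocket_a, either way round below 0.2 rad and x of roller_b in the frame of pocket_b between -0.006 and 0.006 m and y of roller_b in the frame of pocket_b between -0.004 and 0.004 m and z of roller_b in the frame of pocket_b between 0.008 and 0.0125 m and angle between the x axis of roller_b and the x axis of pocket_b, either way round below 0.2 rad) or (x of roller_a in the frame of pocket_b between -0.006 and 0.006 m and y of roller_a in the frame of pocket_b between -0.004 and 0.004 m and z of roller_a in the frame of pocket_b between 0.008 and 0.0125 m and angle between the x axis of roller_a and the x axis of pocket_b, either way round below 0.2 rad and x of roller_b in the frame of pocket_a between -0.006 and 0.006 m and y of roller_b in the frame of pocket_a between -0.004 and 0.004 m and z of roller_b in the frame of pocket_a between 0.008 and 0.0125 m and angle between the x axis of roller_b and the x axis of pocket_a, either way round below 0.2 rad)) and linear speed of each of roller_a, roller_b below 0.02 m/s and distance of each of set_1, set_2, set_3, set_4 from where it was at the start of the episode below 0.01 m and distance of thin from where it was at the start of the episode below 0.015 m and distance of bush from where it was at the start of the episode below 0.02 m); the robot touches nothing.
It fails at once if a roller is dropped onto the bearing from a height (falls free faster than 0.8 m/s, about 30 mm) ((linear speed of roller_a above 0.8 m/s and contact force between the fingers and roller_a below 0.05 N and horizontal distance between roller_a and bearing below 0.11 m) or (linear speed of roller_b above 0.8 m/s and contact force between the fingers and roller_b below 0.05 N and horizontal distance between roller_b and bearing below 0.11 m)).
It fails at once if a roller already in the cage is shifted by more than 15 mm (distance of any of set_1, set_2, set_3, set_4 from where it was at the start of the episode above 0.015 m).
It fails at once if the thin roller is taken from its slot (moved more than 30 mm) (distance of thin from where it was at the start of the episode above 0.03 m).
It fails at once if the copper bush is pushed away (moved more than 30 mm) (distance of bush from where it was at the start of the episode above 0.03 m).
It also fails if it takes over 50 s, if anything falls off the work surface, if the arm or the gripper's body presses on something with over 40 N, if the wrist force passes 120 N, or if a joint passes its speed limit or range.

## Working session

There is one attempt and no reset: what is moved stays moved. The work goes in short steps, Python scripts to look and compute and a tool call to move; the robot and the scene stay as the last step left them, time stands still between calls to the robot, and variables do not carry over. Pictures are saved under pics/ and viewed, at most 10 in all, crops included, and the job is handed in when it is done.

Besides the shell and the picture viewer there is one more tool, called by a JSON object that holds its "name" and its "arguments", one argument or row to a line. drive_tool: Moves the arm, as the interface text tells. Its arguments: {"type":"object","properties":{"rows":{"type":"array","items":{"type":"object","properties":{"wx":{"type":"number"},"wy":{"type":"number"},"wz":{"type":"number"},"dx":{"type":"number"},"dy":{"type":"number"},"dz":{"type":"number"},"grip":{"type":"number"}}}},"grip_force":{"type":"number"}},"required":["rows"]}

```bash
mkdir -p pics
cat > h.py <<'E'
from plant import *
import numpy as np, cv2
from scipy.spatial.transform import Rotation as R
def cam(n):
    c=camera_info(n); K=np.array(c["camera_matrix"]); return K,c["k1"],np.array(c["xyz"]),R.from_quat(c["orientation"]).as_matrix()
def cloud(n,d,c=None):
    K,k1,t,M=c or cam(n)
    v,u=np.mgrid[0:480,0:640]; x=(u-K[0,2])/K[0,0]; y=(v-K[1,2])/K[1,1]
    a,b=x.copy(),y.copy()
    for _ in range(8):
        s=1+k1*(a*a+b*b); a,b=x/s,y/s
    P=np.dstack([a*d,b*d,d])@M.T+t
    P[d<=0]=np.nan
    return P
E
cat > look.py <<'E'
from h import *
for n in("top","scene"):
    p,d=snapshot(n); cv2.imwrite(f"pics/{n}0.png",p[:,:,::-1]); np.savez(f"{n}0.npz",p=p,d=d,P=cloud(n,d))
    c=camera_info(n); print(n,c["xyz"],c["orientation"],c["k1"],np.array(c["camera_matrix"]).tolist())
s=read_state(); print(s)
E
python3 look.py
```

```text
top [366.50849249 -30.35611661 939.86095396] [-0.70144693  0.70314381 -0.0818019   0.08288214] 0.06337107020169251 [[566.2759476119357, 0.0, 321.5673439291218], [0.0, 566.2759476119357, 242.89806782144916], [0.0, 0.0, 1.0]]
scene [ 861.19482085 -274.87554288  691.81155681] [ 0.87762721  0.40483595 -0.11312664 -0.23039248] -0.12863084801947022 [[476.89714462693536, 0.0, 317.0768832505589], [0.0, 476.89714462693536, 243.17874377717385], [0.0, 0.0, 1.0]]
{'t': 0.1, 'joints': array([ 1.32661386e+00,  3.53611596e-01,  1.63407795e+00, -1.67390404e-05,
        1.15521039e+00, -2.40371133e-03]), 'dq': array([ 0.00100815, -0.00092602, -0.00259474, -0.00028778, -0.0001147 ,
        0.00013786]), 'joint_torque': array([ 1.56310391e-03, -6.06355691e+01, -3.42817640e+01,  1.78620130e-04,
        4.15804912e-03, -7.77837357e-06]), 'tool_pos': array([149.53727554, 606.36095609, 209.0085706 ]), 'eef_rot': array([ 1.20591756e-01,  9.92701970e-01, -6.49619318e-04, -7.27884456e-05]), 'contact_force': array([-0.10322273,  0.42266159,  0.89184272]), 'torque': array([ 0.00189006,  0.03415511, -0.04740248]), 'finger_force': 0.0, 'gripper_width': 1.0010425706536825}
```

View pics/top0.png

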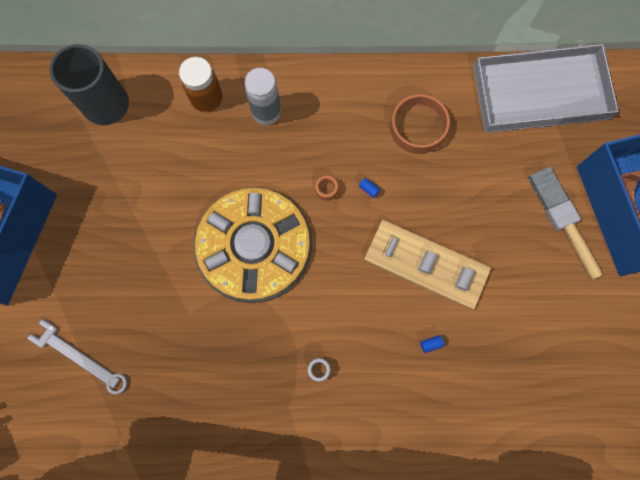

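View pics/scene0.png

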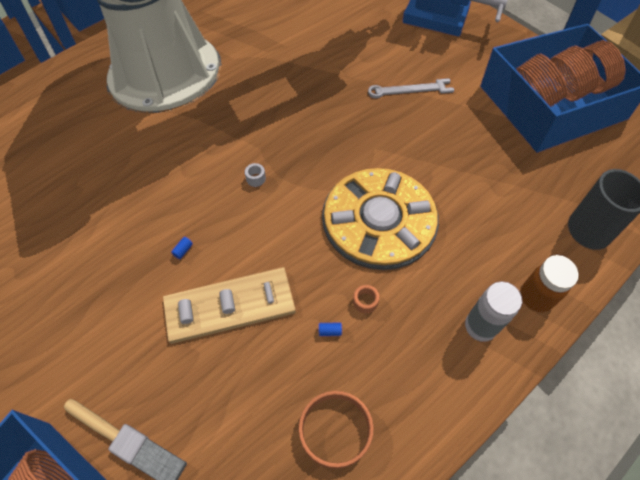

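Top view: the bearing is centred near (252,242), with empty pockets at (288,224) and (249,280). Candidates for the loose rollers are the steel ones at (428,262) and (466,279), the thin one at (391,245), the blue look-alikes at (369,188) and (432,344), and the set rollers in the cage. By the description I choose (428,262) and (466,279). The bush is at (327,187).

```bash
cat > meas.py <<'E'
from h import *
z=np.load("top0.npz"); p,d,P=z["p"],z["d"],z["P"]
Z=P[...,2]
def box(u,v,w,lo,hi):
    m=np.zeros(Z.shape,bool); m[v-w:v+w+1,u-w:u+w+1]=1
    return m&(Z>lo)&(Z<hi)
print("table z",np.nanmedian(Z[330:360,180:230]),np.nanmedian(Z[300:330,520:560]), np.nanmedian(Z[200:220,330:350]))
def rect(m):
    q=P[m][:,:2].astype(np.float32); r=cv2.minAreaRect(q); return r,len(q)
for n,u,v in(("R1",428,262),("R2",466,279),("thin",391,245)):
    m=box(u,v,17,17 if n!="thin" else 14.5,50); q=P[m]; print(n,rect(m),q.mean(0),q[:,2].max())
m=box(428,264,70,8,40); m[:, :350]=0; print("rack",rect(m))
m=box(252,242,63,12,40); q=P[m]; c,r=cv2.minEnclosingCircle(q[:,:2].astype(np.float32)); print("bearing",c,r,np.nanmedian(Z[m]))
h=box(252,242,14,22,40); print("hub",cv2.minEnclosingCircle(P[h][:,:2].astype(np.float32)),P[h].mean(0))
c0=P[h].mean(0)[:2]
for n,u,v in(("s1",254,205),("s2",218,222),("s3",216,260),("s4",285,262)):
    m=box(u,v,14,23.5,40); m&=np.hypot(P[...,0]-c0[0],P[...,1]-c0[1])>42; q=P[m].mean(0); e=q[:2]-c0; print(n,q,np.hypot(*e),np.degrees(np.arctan2(e[1],e[0])),rect(m))
for n,u,v in(("pA",288,224),("pB",249,280)):
    m=box(u,v,15,5,14); rr=np.hypot(P[...,0]-c0[0],P[...,1]-c0[1]); m&=(rr>40)&(rr<90); q=P[m].mean(0);e=q[:2]-c0; print(n,q,np.hypot(*e),np.degrees(np.arctan2(e[1],e[0])),rect(m))
m=box(327,187,14,15,40);print("bush",P[m].mean(0))
im=np.hstack([cv2.resize(p[180:310,190:320],(400,400),interpolation=3),cv2.resize(p[200:330,365:495],(400,400),interpolation=3)])
cv2.imwrite("pics/crop.png",im[:,:,::-1])
E
python3 meas.py; python3 -c "
from h import *
s=read_state();print(R.from_quat(s['eef_rot']).as_matrix().round(3)); print({k:v for k,v in s.items() if 'grasp' in k})
import plant;print([k for k in dir(plant) if k[0]!='_'], getattr(plant,'tcp_to_grasp',None))
print(camera_info('wrist'))"
```

```text
table z -0.015984541035891198 1.021185477205563 0.793947150050144
R1 (((556.7644653320312, -205.76937866210938), (39.907108306884766, 53.75333786010742), 76.5047607421875), 262) [ 551.95354421 -202.87176242   26.77664616] 32.87279251209327
R2 (((524.3480224609375, -266.336669921875), (35.15199279785156, 45.38633346557617), 42.69337844848633), 268) [ 523.40001433 -262.17520802   26.94042396] 35.801487572216615
thin (((582.6107177734375, -145.5236053466797), (57.10648727416992, 59.66582489013672), 88.6362075805664), 254) [ 581.3340101  -145.43728332   16.97810528] 23.072257999316548
rack (((564.3109130859375, -186.312255859375), (248.9671630859375, 106.33596801757812), 54.90059280395508), 5417)
bearing (604.876953125, 70.14405059814453) 122.92483520507812 19.863519445721522
hub ((587.813232421875, 86.90409088134766), 29.273584365844727) [586.42603506  86.34263504  26.03711869]
s1 [653.0763685   84.36309869  28.38169125] 66.67972339580567 -1.7012029913135296 (((653.879638671875, 77.97376251220703), (34.92071533203125, 33.670413970947266), 1.099224328994751), 218)
s2 [622.53523286 142.79
[... 784 characters left out ...]
2.452623356266 176.43632061737202 (((524.2147827148438, 90.1080093383789), (23.216930389404297, 40.22987365722656), 88.02864074707031), 330)
bush [684.30137961 -37.04625787  21.52385377]
[[-0.971  0.239 -0.   ]
 [ 0.239  0.971 -0.001]
 [-0.    -0.001 -1.   ]]
{}
['Unreachable', 'camera_info', 'finish_job', 'read_state', 'snapshot', 'tcp_to_grasp'] -18.700000000000003
{'camera_matrix': array([[411.07186389,   0.        , 319.06205899],
       [  0.        , 411.07186389, 242.39517277],
       [  0.        ,   0.        ,   1.        ]]), 'k1': -0.05903727349260505, 'xyz': array([ 69.17164215, 626.44684977, 372.31870658]), 'orientation': array([0.77675596, 0.60879538, 0.09850397, 0.1277315 ])}
```

View pics/crop.png

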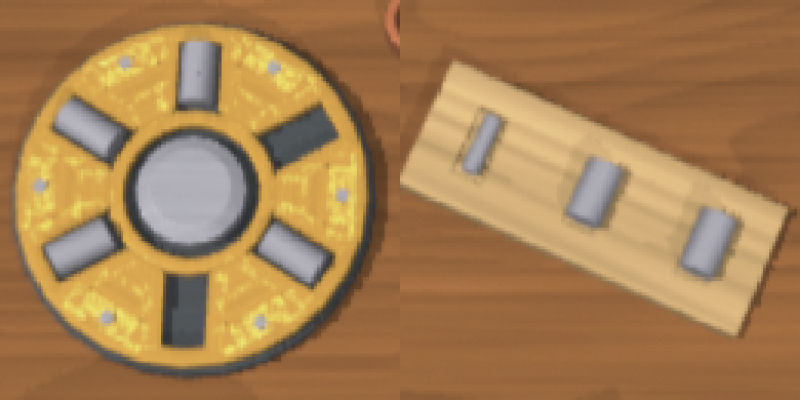

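The crop confirms two 20 mm rollers in the middle and right slots, the thin one in the left slot, and empty pockets at the upper right and bottom. I'll refine with colour masks intersected with the known heights.

```bash
cat > fit.py <<'E'
from h import *
from scipy.optimize import least_squares
def pt(c,u,v,h):
    K,k1,t,M=c; x=(u-K[0,2])/K[0,0]; y=(v-K[1,2])/K[1,1]; a,b=x,y
    for _ in range(8):
        s=1+k1*(a*a+b*b); a,b=x/s,y/s
    r=M@np.array([a,b,np.ones_like(a)]); return (t[:,None]+r*(h-t[2])/r[2])[:2].T
def steel(p,bright=95):
    hsv=cv2.cvtColor(p,cv2.COLOR_RGB2HSV); return ((hsv[...,1]<60)&(hsv[...,2]>bright)).astype(np.uint8)
def blob(p,c,u,v,h,bright=95):
    n,L,st,ce=cv2.connectedComponentsWithStats(steel(p,bright),connectivity=4)
    j=min((i for i in range(1,n) if st[i,4]>25),key=lambda i:np.hypot(*(ce[i]-(u,v))))
    vv,uu=np.nonzero(L==j); q=pt(c,uu.astype(float),vv.astype(float),h); C=np.cov(q.T); w,E=np.linalg.eigh(C); a=E[:,1]
    return q.mean(0),np.sqrt(12*w)[::-1],np.degrees(np.arctan2(a[1],a[0]))%180
def fitb(S):
    best=None
    for k in range(0,60,10):
        def f(x): return np.concatenate([min((x[:2]+66*np.array([np.cos(x[2]+i*np.pi/3),np.sin(x[2]+i*np.pi/3)])-s for i in range(6)),key=np.linalg.norm) for s in S])
        r=least_squares(f,[*np.mean(S,0),np.radians(k)]); best=r if best is None or r.cost<best.cost else best
    return best.x,best.fun
if __name__=="__main__":
  px={"top":(((254,205),(218,222),(216,260),(285,262)),((428,262),(466,279),(391,245))),
    "scene":(((393,183),(419,208),(408,238),(343,217)),((228,301),(185,312),(268,292)))}
  for n in px:
    p=np.load(n+"0.npz")["p"]; c=cam(n)
    S=[blob(p,c,*q,20) for q in px[n][0]]
    for s in S: print(n,"set",s[0].round(1),s[1].round(1),round(s[2],1))
    x,r=fitb([s[0] for s in S]); print(" bearing",x[:2].round(1),np.degrees(x[2]),"res",r.round(1))
    for i in range(6): print("  ",np.degrees(x[2])+60*i,(x[:2]+66*np.array([np.cos(x[2]+i*np.pi/3),np.sin(x[2]+i*np.pi/3)])).round(1))
    for q,h in zip(px[n][1],(19,19,14)): s=blob(p,c,*q,h); print(n,"rack",s[0].round(1),s[1].round(1),round(s[2],1))
E
python3 fit.py
```

```text
top set [654.9  86.1] [36.4 18.6] 177.0
top set [623.4 145.1] [34.4 19.9] 53.2
top set [556.9 146.7] [35.1 19.1] 117.7
top set [553.4  32.6] [35.3 19.9] 53.3
 bearing [588.4  88.6] 58.1272509873212 res [-0.5  0.4 -0.2 -0.5  0.5  0.1  0.2 -0. ]
   58.1272509873212 [623.3 144.7]
   118.12725098732119 [557.3 146.8]
   178.1272509873212 [522.5  90.8]
   238.1272509873212 [553.6  32.6]
   298.1272509873212 [619.5  30.4]
   358.1272509873212 [654.4  86.4]
top rack [ 552.5 -204.6] [36.7 19.5] 154.1
top rack [ 524.7 -263.5] [36.8 19.6] 153.9
top rack [ 580.2 -145.8] [35.   9.8] 154.6
scene set [554.3 149.5] [35.6 20.1] 120.8
scene set [621.9 145.8] [34.3 21.4] 58.8
scene set [652.  86.] [34.9 20.4] 171.9
scene set [551.7  33.2] [34.9 21.1] 57.4
 bearing [586.2  89.7] 57.7430129265744 res [ 1.2 -1.4 -0.5 -0.3  0.1  1.1 -0.7  0.7]
   57.7430129265744 [621.4 145.5]
   117.74301292657441 [555.4 148.1]
   177.7430129265744 [520.2  92.3]
   237.7430129265744 [550.9  33.9]
   297.7430129265744 [616.9  31.3]
   357.7430129265744 [652.1  87.1]
scene rack [ 550.2 -203.6] [39.1 19. ] 153.6
scene rack [ 522.  -262.2] [38.8 19.5] 155.3
scene rack [ 577.8 -144.6] [34.8  9.8] 154.6
```

Both cameras agree within about 2.5 mm. Averages: R1 (551.4,−204.1), R2 (523.4,−262.9), axis 154.7°. pA (618.2,30.9) at 118°, pB (521.4,91.5) at 178°. Now going to R1.

{"name": "drive_tool", "arguments": {
  "rows": [
    {"dx": -3.07,"dy": -3.63,"grip": 0.5},
    {"dx": -3.07,"dy": -3.63,"grip": 0.5},
    {"dx": -3.07,"dy": -3.63,"grip": 0.5},
    {"dx": -3.07,"dy": -3.63,"grip": 0.5},
    {"dx": -3.07,"dy": -3.63,"grip": 0.5}
  ],
  "grip_force": 40
}}

```text
$.rows[0]: bad value
```

{"name": "drive_tool", "arguments": {
  "rows": [
    {"dx": -3.07,"dy": -3.63,"grip": 0.5},
    {"dx": -3.07,"dy": -3.63,"grip": 0.5},
    {"dx": -3.07,"dy": -3.63,"grip": 0.5},
    {"dx": -3.07,"dy": -3.63,"grip": 0.5},
    {"dx": -3.07,"dy": -3.63,"grip": 0.5}
  ]
}}

```text
$.rows[0]: bad value
```

{"name": "drive_tool", "arguments": {
  "rows": [
    {"dx": -3.07,"dy": -3.63,"grip": 0.5},
    {"dx": -3.07,"dy": -3.63,"grip": 0.5},
    {"dx": -3.07,"dy": -3.63,"grip": 0.5},
    {"dx": -3.07,"dy": -3.63,"grip": 0.5},
    {"dx": -3.07,"dy": -3.63,"grip": 0.5}
  ]
}}

```text
$.rows[0]: bad value
```

{"name": "drive_tool", "arguments": {
  "rows": [
    {"dx": -3.07,"dy": -3.63,"grip": 0.5},
    {"dx": -3.07,"dy": -3.63,"grip": 0.5},
    {"wz": 5,"dz": 3,"grip": 0.5},
    {"wz": 6.5,"dz": 3,"grip": 0.5},
    {"grip": 0.5}
  ]
}}

```text
$.rows[0]: bad value
```

{"name": "drive_tool", "arguments": {
  "rows": [
    {"wx": 0,"wy": 0,"wz": 0,"dx": -3.07,"dy": -3.63,"dz": 0,"grip": 0.5},
    {"wx": 0,"wy": 0,"wz": 0,"dx": -3.07,"dy": -3.63,"dz": 0,"grip": 0.5},
    {"wx": 0,"wy": 0,"wz": 0,"dx": -3.07,"dy": -3.63,"dz": 0,"grip": 0.5},
    {"wx": 0,"wy": 0,"wz": 0,"dx": -3.07,"dy": -3.63,"dz": 0,"grip": 0.5},
    {"wx": 0,"wy": 0,"wz": 0,"dx": -3.07,"dy": -3.63,"dz": 0,"grip": 0.5}
  ],
  "grip_force": 40
}}

```text
t: 0.6
tool_pos: [255.5, 391.9, 209.4]
eef_rot: [0.12, 0.993, -0.0, -0.0]
contact_force: [0.2, -0.2, 1.0]
gripper_width: 0.497
finger_force: 0.0
```

{"name": "drive_tool", "arguments": {
  "rows": [
    {"wx": 0,"wy": 0,"wz": 0,"dx": -3.07,"dy": -3.63,"dz": 0,"grip": 0.5},
    {"wx": 0,"wy": 0,"wz": 0,"dx": -3.07,"dy": -3.63,"dz": 0,"grip": 0.5},
    {"wx": 0,"wy": 0,"wz": 0,"dx": -3.07,"dy": -3.63,"dz": 0,"grip": 0.5},
    {"wx": 0,"wy": 0,"wz": 0,"dx": -3.07,"dy": -3.63,"dz": 0,"grip": 0.5},
    {"wx": 0,"wy": 0,"wz": 0,"dx": -3.07,"dy": -3.63,"dz": 0,"grip": 0.5}
  ]
}}

```text
t: 1.1
tool_pos: [361.1, 179.1, 209.7]
eef_rot: [0.12, 0.993, 0.0, 0.0]
contact_force: [0.9, 0.7, 0.7]
gripper_width: 0.502
finger_force: 0.0
```

{"name": "drive_tool", "arguments": {
  "rows": [
    {"wx": 0,"wy": 0,"wz": 0,"dx": -3.07,"dy": -3.63,"dz": 0,"grip": 0.5},
    {"wx": 0,"wy": 0,"wz": 0,"dx": -3.07,"dy": -3.63,"dz": 0,"grip": 0.5},
    {"wx": 0,"wy": 0,"wz": 0,"dx": -3.07,"dy": -3.63,"dz": 0,"grip": 0.5},
    {"wx": 0,"wy": 0,"wz": 0,"dx": -3.07,"dy": -3.63,"dz": 0,"grip": 0.5},
    {"wx": 0,"wy": 0,"wz": 0,"dx": -3.07,"dy": -3.63,"dz": 0,"grip": 0.5}
  ]
}}

```text
t: 1.6
tool_pos: [466.7, -34.1, 209.7]
eef_rot: [0.121, 0.993, 0.0, 0.0]
contact_force: [1.1, 1.5, -1.2]
gripper_width: 0.497
finger_force: 0.0
```

{"name": "drive_tool", "arguments": {
  "rows": [
    {"wx": 0,"wy": 0,"wz": 0,"dx": -3.07,"dy": -3.63,"dz": 0,"grip": 0.5},
    {"wx": 0,"wy": 0,"wz": 0,"dx": -3.07,"dy": -3.63,"dz": 0,"grip": 0.5},
    {"wx": 0,"wy": 0,"wz": 5,"dx": 0,"dy": 0,"dz": 3,"grip": 0.5},
    {"wx": 0,"wy": 0,"wz": 6.5,"dx": 0,"dy": 0,"dz": 3,"grip": 0.5},
    {"wx": 0,"wy": 0,"wz": 0,"dx": 0,"dy": 0,"dz": 0,"grip": 0.5}
  ]
}}

```text
t: 2.1
tool_pos: [505.6, -117.1, 146.1]
eef_rot: [0.221, 0.975, 0.0, -0.004]
contact_force: [-0.5, -0.6, -0.9]
gripper_width: 0.501
finger_force: 0.0
```

```bash
cat > w.py <<'E'
import sys
from fit import *
def st():
    s=read_state(); M=R.from_quat(s["eef_rot"]).as_matrix(); print("tcp",s["tool_pos"].round(1),"xang",np.degrees(np.arctan2(M[1,0],M[0,0])).round(1),"tilt",M[:,2].round(3),"j",s["joints"].round(2),"t",s["t"],"g",round(s["gripper_width"],3)); return s["tool_pos"],M
t,M=st(); c=cam("wrist"); p,d=snapshot("wrist"); np.savez("w.npz",p=p,d=d); cv2.imwrite(f"pics/{sys.argv[1]}.png",p[:,:,::-1])
n,L,S,ce=cv2.connectedComponentsWithStats(steel(p),connectivity=4)
for i in range(1,n):
    if 150<S[i,4]<20000: print(ce[i].round(),S[i,4],[a.round(1) if hasattr(a,'round') else a for a in blob(p,c,*ce[i],20)])
E
python3 w.py w1
```

```text
tcp [ 505.6 -117.1  146.1] xang 154.5 tilt [-0.007  0.002 -1.   ] j [-0.23  0.27  1.91 -0.    0.97 -1.36] t 2.1 g 0.501
[368.   8.] 460 [array([389.1, -27.7]), array([28.7,  8.8]), np.float64(65.3)]
[611. 204.] 4199 [array([583.5,  85. ]), array([56.6, 43.2]), np.float64(173.9)]
[537. 195.] 1207 [array([552.8,  35.3]), array([34.8, 19.3]), np.float64(54.6)]
[630. 278.] 879 [array([650.3,  86. ]), array([42.8, 15.7]), np.float64(177.4)]
[164. 318.] 949 [array([ 521.7, -263.1]), array([41.4, 16.9]), np.float64(149.8)]
[242. 328.] 1239 [array([ 556.3, -210.9]), array([68.7, 15.1]), np.float64(141.1)]
[328. 315.] 506 [array([ 575., -143.]), array([35.6,  9.8]), np.float64(155.3)]
[397. 337.] 887 [array([ 617.5, -101.2]), array([57.8, 12.2]), np.float64(172.5)]
[627. 422.] 508 [array([795.7,  56.8]), array([28.7, 20.4]), np.float64(142.4)]
```

View pics/w1.png

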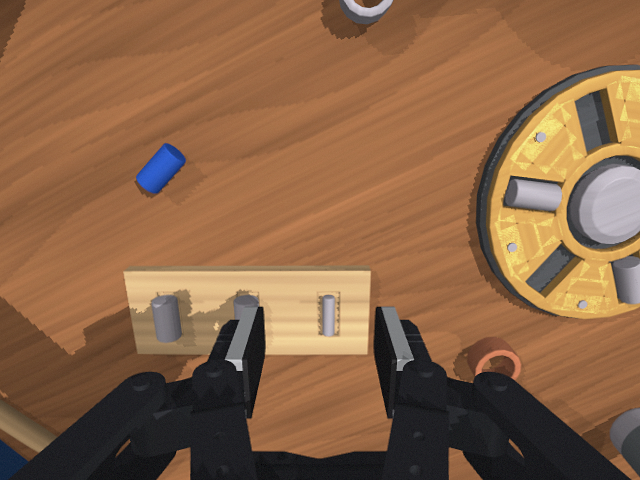

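Wrist view: R2 at (165,318), R1 at (245,315) partly behind the finger, thin at (328,315). The positions agree with the averages. Next is moving over R1.

{"name": "drive_tool", "arguments": {
  "rows": [
    {"wx": 0,"wy": 0,"wz": 0,"dx": -1.97,"dy": -1.47,"dz": 1,"grip": 0.5},
    {"wx": 0,"wy": 0,"wz": 0,"dx": -1.97,"dy": -1.47,"dz": 2,"grip": 0.5},
    {"wx": 0,"wy": 0,"wz": 0,"dx": -1.97,"dy": -1.47,"dz": 2,"grip": 0.5},
    {"wx": 0,"wy": 0,"wz": 0,"dx": -1.97,"dy": -1.47,"dz": 2,"grip": 0.5},
    {"wx": 0,"wy": 0,"wz": 0,"dx": 0,"dy": 0,"dz": 2,"grip": 0.45}
  ]
}}

```text
t: 2.65
tool_pos: [557.8, -206.7, 61.2]
eef_rot: [0.218, 0.976, -0.001, 0.002]
contact_force: [0.3, -0.4, -0.7]
gripper_width: 0.45
finger_force: 0.0
```

```bash
python3 w.py w2
python3 - <<'E'
from h import *
p,d=snapshot("top"); P=cloud("top",d); 
# lowest visible finger info
cv2.imwrite("pics/t2.png",np.hstack([cv2.resize(p[180:340,340:500],(400,400),interpolation=3),cv2.resize(cv2.imread("pics/w2.png")[200:440,120:520],(400,240))[[*range(240)]+[0]*160][:,:,::-1]])[:,:,::-1])
E
```

```text
tcp [ 557.8 -206.7   61.2] xang 154.8 tilt [ 0.004 -0.002 -1.   ] j [-0.36  0.48  1.82 -0.    0.84 -1.49] t 2.65 g 0.45
[199. 250.] 2487 [array([ 522.1, -260.9]), array([37.6, 19.8]), np.float64(152.4)]
[320. 251.] 2416 [array([ 549.7, -202.6]), array([37.7, 18.7]), np.float64(154.0)]
[439. 248.] 1020 [array([ 574.8, -145.2]), array([34.2,  9. ]), np.float64(154.4)]
[248. 336.] 879 [array([ 579.2, -262.3]), array([40.8,  8.7]), np.float64(138.8)]
[390. 336.] 856 [array([ 613.6, -188.3]), array([40.7,  8.6]), np.float64(170.8)]
```

View pics/w2.png

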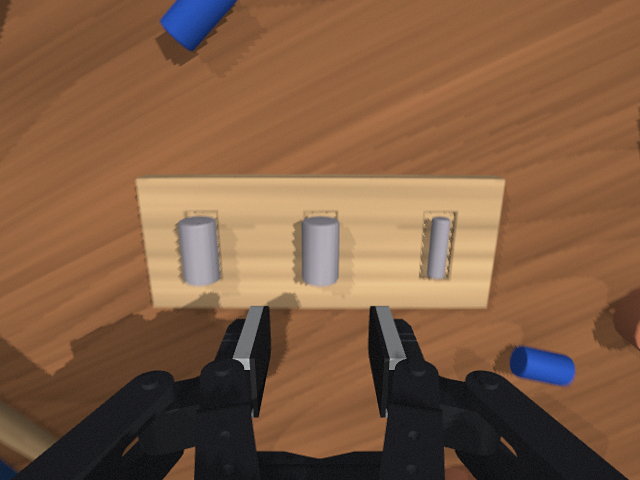

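Wrist view: R1 at (320,251) is centred between the fingers, thin at (439,248). Descending and gripping.

{"name": "drive_tool", "arguments": {
  "rows": [
    {"wx": 0,"wy": 0,"wz": 0,"dx": 0.8,"dy": 0,"dz": 0,"grip": 0.4},
    {"wx": 0,"wy": 0,"wz": 0,"dx": 0,"dy": 0,"dz": 1.8,"grip": 0.36},
    {"wx": 0,"wy": 0,"wz": 0,"dx": 0,"dy": 0,"dz": 1.8,"grip": 0.36},
    {"wx": 0,"wy": 0,"wz": 0,"dx": 0,"dy": 0,"dz": 1.1,"grip": 0.36},
    {"wx": 0,"wy": 0,"wz": 0,"dx": 0,"dy": 0,"dz": 0,"grip": 0.36}
  ]
}}

```text
t: 3.25
tool_pos: [546.8, -200.0, 12.7]
eef_rot: [0.219, 0.976, 0.0, -0.0]
contact_force: [0.2, 0.0, -0.3]
gripper_width: 0.361
finger_force: 0.0
```

{"name": "drive_tool", "arguments": {
  "rows": [
    {"wx": 0,"wy": 0,"wz": 0,"dx": 0,"dy": 0,"dz": 0,"grip": 0.1},
    {"wx": 0,"wy": 0,"wz": 0,"dx": 0,"dy": 0,"dz": 0,"grip": 0.1},
    {"wx": 0,"wy": 0,"wz": 0,"dx": 0,"dy": 0,"dz": 0,"grip": 0.1}
  ]
}}

```text
t: 3.55
tool_pos: [548.0, -200.9, 13.6]
eef_rot: [0.219, 0.976, -0.0, 0.001]
contact_force: [0.3, -0.1, -0.9]
gripper_width: 0.098
finger_force: 0.0
```

```bash
python3 w.py w3
python3 - <<'E'
from h import *
z=np.load("w.npz"); print(np.nanmedian(z["d"][330:340,300:340]))
E
```

```text
tcp [ 548.  -200.9   13.6] xang 154.7 tilt [ 0.001 -0.    -1.   ] j [-0.35  0.54  1.86 -0.    0.74 -1.48] t 3.55 g 0.098
[167. 312.] 3636 [array([ 521.2, -261.3]), array([39.5, 19.6]), np.float64(146.4)]
[319. 317.] 3972 [array([ 551.2, -203.1]), array([42.5, 26.7]), np.float64(154.6)]
[464. 308.] 1452 [array([ 574.3, -144.8]), array([35.2,  8.6]), np.float64(155.0)]
169.13326
```

View pics/w3.png

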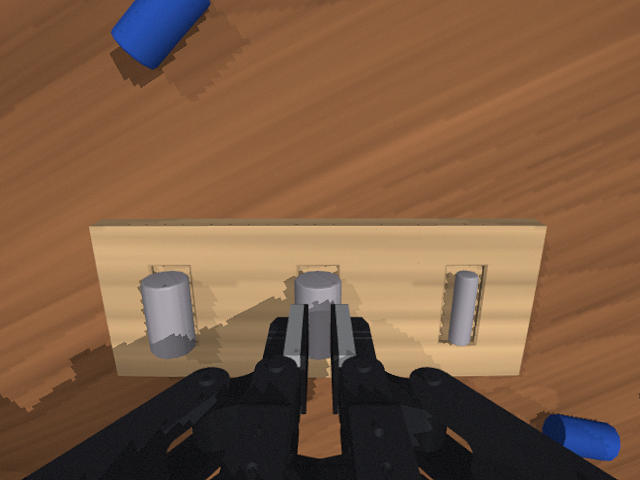

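Run:
```python
from h import *
z=np.load("w.npz"); P=cloud("wrist",z["d"])
for u,v in((296,312),(296,330),(294,350),(343,312),(343,330),(319,290),(319,310),(319,330),(230,300),(275,330),(363,330),(303,380),(335,380)):
    print((u,v),np.nanmedian(P[v-2:v+3,u-2:u+3].reshape(-1,3),axis=0).round(1))
```

```text
(296, 312) [ 533.6 -203.9   44.1]
(296, 330) [ 533.9 -203.    56.1]
(294, 350) [ 533.5 -202.9   69. ]
(343, 312) [ 540.9 -188.4   43.9]
(343, 330) [ 540.5 -188.9   56.6]
(319, 290) [ 536.3 -195.8   27.4]
(319, 310) [ 544.2 -199.7   27.8]
(319, 330) [ 552.6 -203.6   27.7]
(230, 300) [ 531.  -237.4   11. ]
(275, 330) [ 534.1 -211.9   49.8]
(363, 330) [ 547.4 -183.9   49.7]
(303, 380) [ 543.  -204.4   71.1]
(335, 380) [ 547.2 -195.5   71.4]
```

The pads closed above the roller: in w3 the roller is at (319,317) and the pad tips at about (297,304), which depth puts well above the nominal TCP. I'll open a little and find the tip offset.

{"name": "drive_tool", "arguments": {
  "rows": [
    {"wx": 0,"wy": 0,"wz": 0,"dx": -0.3,"dy": -0.1,"dz": 0,"grip": 0.36},
    {"wx": 0,"wy": 0,"wz": 0,"dx": 0,"dy": 0,"dz": 0,"grip": 0.36}
  ]
}}

```text
t: 3.8
tool_pos: [550.3, -203.3, 12.9]
eef_rot: [0.219, 0.976, -0.0, 0.0]
contact_force: [0.6, -0.3, 0.6]
gripper_width: 0.361
finger_force: 0.0
```

```bash
cat > tip.py <<'E'
from h import *
s=read_state(); T=s["tool_pos"]; M=R.from_quat(s["eef_rot"]).as_matrix()
c=cam("wrist"); p,d=snapshot("wrist"); P=cloud("wrist",d,c); Q=(P-T)@M
m=(abs(Q[...,1])<45)&(Q[...,0]>-15)&(Q[...,0]<16)&(P[...,2]>31)
print("T",T.round(1),"g",s["gripper_width"])
for sgn in(-1,1):
    k=m&(Q[...,1]*sgn>1); q=Q[k]; w=P[k]; lo=np.sort(w[:,2]); print(sgn,len(q),"tip z pct",lo[[5,20,60,150]].round(1)); b=q[w[:,2]<lo[60]]; print("  tip mean tool xyz",b.mean(0).round(1),b.min(0).round(1),b.max(0).round(1))
E
python3 tip.py
```

```text
T [ 550.3 -203.3   12.9] g 0.3607809293441399
-1 13452 tip z pct [35.  36.5 38.  40.8]
  tip mean tool xyz [  3.7 -16.4 -23.7] [ -9.  -22.1 -25.1] [ 11.6 -15.4 -21. ]
1 13724 tip z pct [34.6 36.4 38.  40.6]
  tip mean tool xyz [  2.9  15.4 -23.7] [-10.7  14.8 -25.1] [ 11.7  21.5 -20.8]
```

Tips sit about 22 mm behind the nominal TCP. Lowering in small steps while watching the force.

{"name": "drive_tool", "arguments": {
  "rows": [
    {"wx": 0,"wy": 0,"wz": 0,"dx": 0,"dy": 0,"dz": 0.6,"grip": 0.36},
    {"wx": 0,"wy": 0,"wz": 0,"dx": 0,"dy": 0,"dz": 0.6,"grip": 0.36},
    {"wx": 0,"wy": 0,"wz": 0,"dx": 0,"dy": 0,"dz": 0,"grip": 0.36}
  ]
}}

```text
t: 4.15
tool_pos: [548.8, -202.6, -0.6]
eef_rot: [0.219, 0.976, 0.0, -0.001]
contact_force: [0.4, 0.2, 0.0]
gripper_width: 0.359
finger_force: 0.0
```

```bash
sed 's/P\[...,2\]>31/P[...,2]>14/; s/Q\[...,1\])<45/Q[...,1])<26/; s/Q\[...,1\]\*sgn>1/Q[...,1]*sgn>12.5/' tip.py > tip2.py; python3 tip2.py
```

```text
T [ 548.8 -202.6   -0.6] g 0.35907698985593184
-1 4355 tip z pct [21.2 23.2 24.7 27.1]
  tip mean tool xyz [  3.1 -16.2 -23.8] [ -9.5 -22.2 -25.2] [ 11.7 -15.4 -20.6]
1 4492 tip z pct [21.4 23.  24.6 26.9]
  tip mean tool xyz [  3.4  15.6 -23.7] [ -7.6  14.7 -25.1] [ 11.6  20.7 -21.1]
```

{"name": "drive_tool", "arguments": {
  "rows": [
    {"wx": 0,"wy": 0,"wz": 0,"dx": 0,"dy": 0,"dz": 0.3,"grip": 0.36},
    {"wx": 0,"wy": 0,"wz": 0,"dx": 0,"dy": 0,"dz": 0.25,"grip": 0.36},
    {"wx": 0,"wy": 0,"wz": 0,"dx": 0,"dy": 0,"dz": 0,"grip": 0.15},
    {"wx": 0,"wy": 0,"wz": 0,"dx": 0,"dy": 0,"dz": 0,"grip": 0.15},
    {"wx": 0,"wy": 0,"wz": 0,"dx": 0,"dy": 0,"dz": 0,"grip": 0.15}
  ]
}}

```text
t: 4.7
tool_pos: [549.6, -202.9, -4.8]
eef_rot: [0.219, 0.976, -0.0, -0.0]
contact_force: [-0.2, 0.7, -1.6]
gripper_width: 0.211
finger_force: 39.1
```

Width 0.211 (17.9 mm) suggests the tips touch above the centreline. Reopening and going a bit lower.

{"name": "drive_tool", "arguments": {
  "rows": [
    {"wx": 0,"wy": 0,"wz": 0,"dx": 0,"dy": 0,"dz": 0,"grip": 0.34},
    {"wx": 0,"wy": 0,"wz": 0,"dx": 0,"dy": 0,"dz": 0,"grip": 0.34},
    {"wx": 0,"wy": 0,"wz": 0,"dx": 0,"dy": 0,"dz": 0.35,"grip": 0.34},
    {"wx": 0,"wy": 0,"wz": 0,"dx": 0,"dy": 0,"dz": 0,"grip": 0.34}
  ]
}}

```text
t: 5.1
tool_pos: [549.4, -202.9, -8.7]
eef_rot: [0.219, 0.976, 0.0, -0.0]
contact_force: [0.6, -0.1, 0.1]
gripper_width: 0.34
finger_force: 0.0
```

{"name": "drive_tool", "arguments": {
  "rows": [
    {"wx": 0,"wy": 0,"wz": 0,"dx": 0,"dy": 0,"dz": 0,"grip": 0.15},
    {"wx": 0,"wy": 0,"wz": 0,"dx": 0,"dy": 0,"dz": 0,"grip": 0.15},
    {"wx": 0,"wy": 0,"wz": 0,"dx": 0,"dy": 0,"dz": 0,"grip": 0.15}
  ]
}}

```text
t: 5.4
tool_pos: [549.5, -202.9, -8.4]
eef_rot: [0.219, 0.976, 0.0, -0.0]
contact_force: [-0.8, 0.5, 0.6]
gripper_width: 0.212
finger_force: 39.0
```

Same width, so that is pad compliance and the first height was good. Regripping at the shallower height, so the roller can reach into the pocket, then lifting.

{"name": "drive_tool", "arguments": {
  "rows": [
    {"wx": 0,"wy": 0,"wz": 0,"dx": 0,"dy": 0,"dz": 0,"grip": 0.34},
    {"wx": 0,"wy": 0,"wz": 0,"dx": 0,"dy": 0,"dz": 0,"grip": 0.34},
    {"wx": 0,"wy": 0,"wz": 0,"dx": 0,"dy": 0,"dz": -0.3,"grip": 0.34},
    {"wx": 0,"wy": 0,"wz": 0,"dx": 0,"dy": 0,"dz": 0,"grip": 0.34}
  ]
}}

```text
t: 5.8
tool_pos: [550.0, -203.1, -4.9]
eef_rot: [0.219, 0.976, -0.0, 0.0]
contact_force: [-0.9, -1.2, -0.2]
gripper_width: 0.336
finger_force: 0.0
```

{"name": "drive_tool", "arguments": {
  "rows": [
    {"wx": 0,"wy": 0,"wz": 0,"dx": 0,"dy": 0,"dz": 0,"grip": 0.15},
    {"wx": 0,"wy": 0,"wz": 0,"dx": 0,"dy": 0,"dz": 0,"grip": 0.15},
    {"wx": 0,"wy": 0,"wz": 0,"dx": 0,"dy": 0,"dz": 0,"grip": 0.15},
    {"wx": 0,"wy": 0,"wz": 0,"dx": 0,"dy": 0,"dz": -1,"grip": 0.15},
    {"wx": 0,"wy": 0,"wz": 0,"dx": 0,"dy": 0,"dz": -1,"grip": 0.15}
  ]
}}

```text
t: 6.3
tool_pos: [549.3, -202.8, 15.0]
eef_rot: [0.219, 0.976, 0.0, -0.0]
contact_force: [0.3, -0.7, -1.0]
gripper_width: 0.213
finger_force: 39.3
```

{"name": "drive_tool", "arguments": {
  "rows": [
    {"wx": 0,"wy": 0,"wz": 0,"dx": 0,"dy": 0,"dz": -2.5,"grip": 0.15},
    {"wx": 0,"wy": 0,"wz": 7,"dx": 0,"dy": 0,"dz": -2.5,"grip": 0.15},
    {"wx": 0,"wy": 0,"wz": 7,"dx": 0,"dy": 0,"dz": 0,"grip": 0.15},
    {"wx": 0,"wy": 0,"wz": 7,"dx": 0,"dy": 0,"dz": 0,"grip": 0.15},
    {"wx": 0,"wy": 0,"wz": 7,"dx": 0,"dy": 0,"dz": 0,"grip": 0.15}
  ]
}}

```text
t: 6.8
tool_pos: [550.0, -203.0, 65.8]
eef_rot: [0.451, 0.892, 0.0, 0.001]
contact_force: [-0.0, 0.4, -0.9]
gripper_width: 0.209
finger_force: 39.4
```

{"name": "drive_tool", "arguments": {
  "rows": [
    {"wx": 0,"wy": 0,"wz": 7,"dx": 0,"dy": 0,"dz": 0,"grip": 0.15},
    {"wx": 0,"wy": 0,"wz": 1.7,"dx": 0,"dy": 0,"dz": 0,"grip": 0.15},
    {"wx": 0,"wy": 0,"wz": 0,"dx": 0,"dy": 0,"dz": 0,"grip": 0.15}
  ]
}}

```text
t: 7.1
tool_pos: [549.8, -202.9, 65.2]
eef_rot: [0.515, 0.857, 0.0, 0.0]
contact_force: [0.8, -0.4, -1.6]
gripper_width: 0.21
finger_force: 39.4
```

```bash
python3 w.py w4
python3 - <<'E'
from w import *
E
true
```

```text
tcp [ 549.8 -202.9   65.2] xang 118.1 tilt [ 0. -0. -1.] j [-0.36  0.47  1.83  0.    0.84 -0.85] t 7.1 g 0.21
[420. 192.] 1132 [array([ 576.3, -143.8]), array([34.3,  8.9]), np.float64(154.5)]
[318. 330.] 4205 [array([ 568.1, -240.6]), array([63.8, 25.4]), np.float64(116.3)]
[229. 325.] 1931 [array([ 521.3, -261.3]), array([35.6, 20.4]), np.float64(144.1)]
[280. 333.] 836 [array([ 549.3, -252.5]), array([38.6,  8.7]), np.float64(109.3)]
[358. 332.] 809 [array([ 589.5, -230.5]), array([37.8,  8.5]), np.float64(126.1)]
tcp [ 549.8 -203.    65. ] xang 118.1 tilt [ 0. -0. -1.] j [-0.36  0.47  1.83 -0.    0.84 -0.85] t 7.15 g 0.212Traceback (most recent call last):
  File "<stdin>", line 1, in <module>
  File "w.py", line 5, in <module>
    t,M=st(); c=cam("wrist"); p,d=snapshot("wrist"); np.savez("w.npz",p=p,d=d); cv2.imwrite(f"pics/{sys.argv[1]}.png",p[:,:,::-1])
                                                                                                    ~~~~~~~~^^^
IndexError: list index out of range
```

View pics/w4.png

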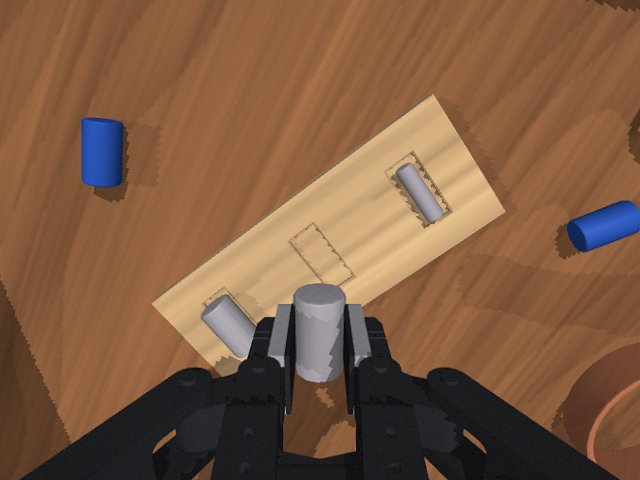

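Roller held at (318,330), with its slot empty. Measuring where it sits in the grip.

```bash
cat > held.py <<'E'
from fit import *
s=read_state(); T=s["tool_pos"]; M=R.from_quat(s["eef_rot"]).as_matrix()
c=cam("wrist"); p,d=snapshot("wrist"); P=cloud("wrist",d,c); Q=(P-T)@M
m=(abs(Q[...,1])<8)&(abs(Q[...,0])<30)&(Q[...,2]>-38)&(Q[...,2]<-12)
q=Q[m]; t=q[q[:,2]<-31]; print("x range",np.percentile(q[:,0],[1,99]).round(1),"top z",np.percentile(q[:,2],[2,5,10]).round(1),"y mean near top",t[:,1].mean().round(1),"slope deg",np.degrees(np.arctan(np.polyfit(t[:,0],t[:,2],1)[0])).round(1))
E
python3 held.py
```

```text
x range [-17.4  16. ] top z [-33.4 -33.1 -32.9] y mean near top -0.7 slope deg -0.0
```

{"name": "drive_tool", "arguments": {
  "rows": [
    {"wx": 0,"wy": 0,"wz": 0,"dx": 3.48,"dy": 3.41,"dz": 0,"grip": 0.15},
    {"wx": 0,"wy": 0,"wz": 0,"dx": 3.48,"dy": 3.41,"dz": 0,"grip": 0.15},
    {"wx": 0,"wy": 0,"wz": 0,"dx": 3.48,"dy": 3.41,"dz": 0,"grip": 0.15},
    {"wx": 0,"wy": 0,"wz": 0,"dx": 3.48,"dy": 3.41,"dz": 0,"grip": 0.15},
    {"wx": 0,"wy": 0,"wz": 0,"dx": 3.48,"dy": 3.41,"dz": 0,"grip": 0.15}
  ]
}}

```text
t: 7.75
tool_pos: [619.1, 32.6, 64.8]
eef_rot: [0.515, 0.857, -0.0, 0.0]
contact_force: [1.1, -0.5, -1.5]
gripper_width: 0.209
finger_force: 39.4
```

{"name": "drive_tool", "arguments": {
  "rows": [
    {"wx": 0,"wy": 0,"wz": 0,"dx": 0,"dy": 0,"dz": 0,"grip": 0.15},
    {"wx": 0,"wy": 0,"wz": 0,"dx": 0,"dy": 0,"dz": 0,"grip": 0.15}
  ]
}}

```text
t: 7.95
tool_pos: [618.7, 31.8, 64.5]
eef_rot: [0.514, 0.858, -0.0, -0.0]
contact_force: [0.8, -0.3, -0.5]
gripper_width: 0.217
finger_force: 39.4
```

```bash
python3 w.py w5; python3 held.py
```

```text
tcp [618.7  31.8  64.5] xang 118.2 tilt [-0. -0. -1.] j [ 0.05  0.51  1.76 -0.    0.88 -0.44] t 7.95 g 0.217
[317.  15.] 1297 [array([559.5, 138.6]), array([19. , 13.3]), np.float64(29.5)]
[441.  68.] 2967 [array([621.7, 146.3]), array([34.5, 18.3]), np.float64(55.4)]
[317. 139.] 11615 [array([586. ,  89.1]), array([51.6, 51.5]), np.float64(139.4)]
[153. 142.] 159 [array([514.3,  49.8]), array([6.3, 6.1]), np.float64(51.9)]
[481. 143.] 157 [array([658.4, 126.6]), array([6.4, 5.9]), np.float64(13.2)]
[206. 206.] 2501 [array([550.8,  32.4]), array([37.8, 18.4]), np.float64(57.6)]
[429. 207.] 2421 [array([653.4,  86.7]), array([36.6, 18.3]), np.float64(175.8)]
[317. 330.] 4075 [array([636.5,  -5.2]), array([63.2, 24.7]), np.float64(115.2)]
[280. 333.] 830 [array([618.1, -17.3]), array([38.3,  8.6]), np.float64(109.4)]
[359. 333.] 814 [array([658.4,   4.5]), array([37.9,  8.5]), np.float64(126.8)]
[630. 322.] 355 [array([798.6,  85.8]), array([14.6, 11. ]), np.float64(176.6)]
x range [-17.4  16. ] top z [-33.4 -33.1 -32.8] y mean near top -0.6 slope deg -0.1
```

View pics/w5.png

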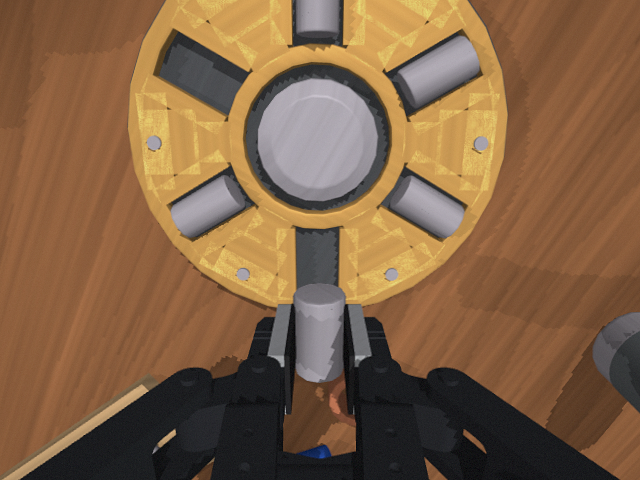

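Wrist view: the empty pocket centres at (318,255), in line with the held roller at (320,330). The fit agrees with the target to about 1 mm. Descending.

{"name": "drive_tool", "arguments": {
  "rows": [
    {"wx": 0,"wy": 0,"wz": 0,"dx": 0,"dy": -0.05,"dz": 2.5,"grip": 0.15},
    {"wx": 0,"wy": 0,"wz": 0,"dx": 0,"dy": 0,"dz": 2.0,"grip": 0.15},
    {"wx": 0,"wy": 0,"wz": 0,"dx": 0,"dy": 0,"dz": 1,"grip": 0.15},
    {"wx": 0,"wy": 0,"wz": 0,"dx": 0,"dy": 0,"dz": 0,"grip": 0.15},
    {"wx": 0,"wy": 0,"wz": 0,"dx": 0,"dy": 0,"dz": 0,"grip": 0.15}
  ]
}}

```text
t: 8.55
tool_pos: [618.5, 29.7, 10.1]
eef_rot: [0.516, 0.857, 0.0, 0.0]
contact_force: [0.5, -0.1, -0.5]
gripper_width: 0.213
finger_force: 39.4
```

{"name": "drive_tool", "arguments": {
  "rows": [
    {"wx": 0,"wy": 0,"wz": 0,"dx": 0,"dy": 0,"dz": 0.3,"grip": 0.15},
    {"wx": 0,"wy": 0,"wz": 0,"dx": 0,"dy": 0,"dz": 0.3,"grip": 0.15},
    {"wx": 0,"wy": 0,"wz": 0,"dx": 0,"dy": 0,"dz": 0.2,"grip": 0.15},
    {"wx": 0,"wy": 0,"wz": 0,"dx": 0,"dy": 0,"dz": 0,"grip": 0.15}
  ]
}}

```text
t: 8.95
tool_pos: [618.2, 30.5, 1.6]
eef_rot: [0.515, 0.857, -0.0, -0.0]
contact_force: [-0.4, -0.4, -1.2]
gripper_width: 0.209
finger_force: 39.4
```

{"name": "drive_tool", "arguments": {
  "rows": [
    {"wx": 0,"wy": 0,"wz": 0,"dx": 0,"dy": 0,"dz": 0.1,"grip": 0.15},
    {"wx": 0,"wy": 0,"wz": 0,"dx": 0,"dy": 0,"dz": 0,"grip": 0.24},
    {"wx": 0,"wy": 0,"wz": 0,"dx": 0,"dy": 0,"dz": 0,"grip": 0.28},
    {"wx": 0,"wy": 0,"wz": 0,"dx": 0,"dy": 0,"dz": 0,"grip": 0.34},
    {"wx": 0,"wy": 0,"wz": 0,"dx": 0,"dy": 0,"dz": 0,"grip": 0.36}
  ]
}}

```text
t: 9.45
tool_pos: [618.4, 30.4, 0.8]
eef_rot: [0.515, 0.857, 0.0, 0.0]
contact_force: [0.7, 0.4, -0.5]
gripper_width: 0.356
finger_force: 0.0
```

{"name": "drive_tool", "arguments": {
  "rows": [
    {"wx": 0,"wy": 0,"wz": 0,"dx": 0,"dy": 0,"dz": -1,"grip": 0.36},
    {"wx": 0,"wy": 0,"wz": 0,"dx": 0,"dy": 0,"dz": -2.5,"grip": 0.36},
    {"wx": 0,"wy": 0,"wz": 0,"dx": -1,"dy": 0,"dz": -3,"grip": 0.36},
    {"wx": 0,"wy": 0,"wz": 0,"dx": -4,"dy": 0,"dz": 0,"grip": 0.36},
    {"wx": 0,"wy": 0,"wz": 0,"dx": 0,"dy": 0,"dz": 0,"grip": 0.36}
  ]
}}

```text
t: 9.95
tool_pos: [645.0, -16.6, 68.2]
eef_rot: [0.516, 0.857, 0.001, 0.003]
contact_force: [1.3, -0.6, 0.3]
gripper_width: 0.356
finger_force: 0.0
```

```bash
python3 w.py w6
```

```text
tcp [645.  -16.6  68.2] xang 117.9 tilt [ 0.005 -0.001 -1.   ] j [-0.03  0.53  1.7  -0.    0.9  -0.51] t 9.95 g 0.356
[315.  37.] 9236 [array([589.8,  81.9]), array([54., 35.]), np.float64(27.8)]
[488.  22.] 183 [array([658.3, 126.8]), array([6.2, 6. ]), np.float64(55.2)]
[141.  23.] 190 [array([514.2,  50.1]), array([6.4, 5.9]), np.float64(176.3)]
[433.  93.] 2896 [array([652.5,  87.1]), array([36.2, 18.3]), np.float64(177.9)]
[197.  93.] 2896 [array([550.6,  33.2]), array([36.6, 18.1]), np.float64(55.9)]
[315. 164.] 2650 [array([617.9,  29.4]), array([35.6, 19.2]), np.float64(116.8)]
[625. 254.] 961 [array([796.5,  67.8]), array([25.8, 13.7]), np.float64(104.9)]
[260. 335.] 858 [array([635.3, -74.3]), array([40.6,  8.9]), np.float64(104.3)]
[378. 334.] 865 [array([697. , -41.6]), array([40.7,  9. ]), np.float64(131.2)]
[128. 370.] 545 [array([ 573.6, -136.1]), array([22.1, 11.6]), np.float64(153.7)]
[ 10. 465.] 625 [array([ 522.3, -258.2]), array([29.7, 17.6]), np.float64(103.0)]
[632. 470.] 303 [array([921.3, -55.5]), array([20.6, 13. ]), np.float64(124.2)]
```

View pics/w6.png

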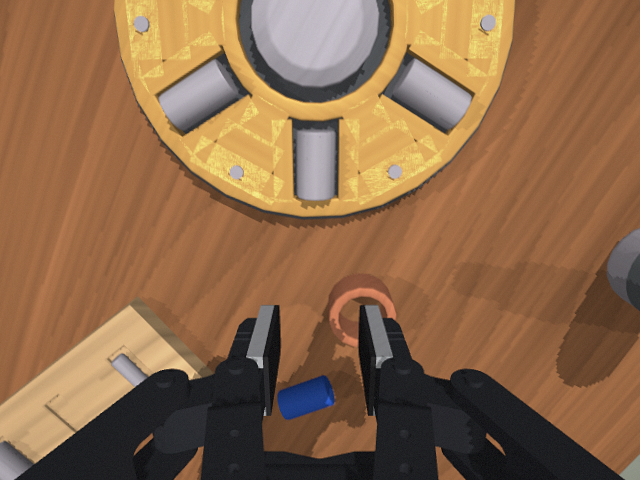

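The first roller lies home at (315,164), in line with its pocket and level with the others; the bush (362,310) and thin roller are untouched. Going to R2 at (522.3,−262.0).

{"name": "drive_tool", "arguments": {
  "rows": [
    {"wx": 0,"wy": 0,"wz": 0,"dx": -2.66,"dy": -3.72,"dz": 0,"grip": 0.36},
    {"wx": 0,"wy": 0,"wz": 0,"dx": -2.66,"dy": -3.72,"dz": 0,"grip": 0.36},
    {"wx": 0,"wy": 0,"wz": 0,"dx": -2.66,"dy": -3.72,"dz": 0,"grip": 0.36},
    {"wx": 0,"wy": 0,"wz": 0,"dx": -2.66,"dy": -3.72,"dz": 0,"grip": 0.36},
    {"wx": 0,"wy": 0,"wz": 0,"dx": -2.66,"dy": -3.72,"dz": 0,"grip": 0.36}
  ]
}}

```text
t: 10.5
tool_pos: [538.4, -218.9, 65.7]
eef_rot: [0.515, 0.857, 0.0, -0.0]
contact_force: [0.8, -0.1, -0.2]
gripper_width: 0.362
finger_force: 0.0
```

{"name": "drive_tool", "arguments": {
  "rows": [
    {"wx": 0,"wy": 0,"wz": 0,"dx": -2.66,"dy": -3.72,"dz": 0,"grip": 0.36},
    {"wx": 0,"wy": 0,"wz": -8,"dx": 0,"dy": 0,"dz": 0,"grip": 0.36},
    {"wx": 0,"wy": 0,"wz": -8,"dx": 0,"dy": 0,"dz": 0,"grip": 0.36},
    {"wx": 0,"wy": 0,"wz": -8,"dx": 0,"dy": 0,"dz": 0,"grip": 0.36},
    {"wx": 0,"wy": 0,"wz": -8,"dx": 0,"dy": 0,"dz": 0,"grip": 0.36}
  ]
}}

```text
t: 11.0
tool_pos: [518.8, -258.6, 65.6]
eef_rot: [0.257, 0.967, 0.0, -0.001]
contact_force: [-0.1, -0.4, -0.7]
gripper_width: 0.362
finger_force: 0.0
```

{"name": "drive_tool", "arguments": {
  "rows": [
    {"wx": 0,"wy": 0,"wz": -4.8,"dx": 0,"dy": 0,"dz": 0,"grip": 0.36},
    {"wx": 0,"wy": 0,"wz": 0,"dx": 0,"dy": 0,"dz": 0,"grip": 0.36}
  ]
}}

```text
t: 11.2
tool_pos: [519.0, -258.5, 65.6]
eef_rot: [0.218, 0.976, 0.0, -0.0]
contact_force: [0.2, -0.3, -0.3]
gripper_width: 0.359
finger_force: 0.0
```

```bash
python3 w.py w7
```

```text
tcp [ 519.  -258.5   65.6] xang 154.8 tilt [-0.001  0.001 -1.   ] j [-0.46  0.46  1.84  0.    0.84 -1.6 ] t 11.2 g 0.359
[317. 272.] 2311 [array([ 522.3, -261.8]), array([38.8, 19.1]), np.float64(154.9)]
[544. 268.] 941 [array([ 574.5, -146.3]), array([34.8,  9.5]), np.float64(155.0)]
[260. 335.] 863 [array([ 544.1, -308.8]), array([40.1,  8.8]), np.float64(141.4)]
[378. 334.] 843 [array([ 573.2, -246.4]), array([39.9,  8.7]), np.float64(168.0)]
[189. 473.] 282 [array([ 620.1, -404.7]), array([16.9, 11.4]), np.float64(93.9)]
```

{"name": "drive_tool", "arguments": {
  "rows": [
    {"wx": 0,"wy": 0,"wz": 0,"dx": -0.44,"dy": -0.14,"dz": 0,"grip": 0.36},
    {"wx": 0,"wy": 0,"wz": 0,"dx": 0,"dy": 0,"dz": 3,"grip": 0.36},
    {"wx": 0,"wy": 0,"wz": 0,"dx": 0,"dy": 0,"dz": 2,"grip": 0.36},
    {"wx": 0,"wy": 0,"wz": 0,"dx": 0,"dy": 0,"dz": 1,"grip": 0.36},
    {"wx": 0,"wy": 0,"wz": 0,"dx": 0,"dy": 0,"dz": 0,"grip": 0.36}
  ]
}}

```text
t: 11.75
tool_pos: [522.0, -262.0, 4.4]
eef_rot: [0.219, 0.976, 0.0, -0.001]
contact_force: [-0.3, 0.1, 0.5]
gripper_width: 0.365
finger_force: 0.0
```

{"name": "drive_tool", "arguments": {
  "rows": [
    {"wx": 0,"wy": 0,"wz": 0,"dx": 0,"dy": 0,"dz": 0.6,"grip": 0.36},
    {"wx": 0,"wy": 0,"wz": 0,"dx": 0,"dy": 0,"dz": 0.45,"grip": 0.36},
    {"wx": 0,"wy": 0,"wz": 0,"dx": 0,"dy": 0,"dz": 0,"grip": 0.36},
    {"wx": 0,"wy": 0,"wz": 0,"dx": 0,"dy": 0,"dz": 0,"grip": 0.36}
  ]
}}

```text
t: 12.15
tool_pos: [523.0, -262.6, -4.5]
eef_rot: [0.219, 0.976, -0.0, 0.0]
contact_force: [1.0, 0.4, -0.0]
gripper_width: 0.356
finger_force: 0.0
```

{"name": "drive_tool", "arguments": {
  "rows": [
    {"wx": 0,"wy": 0,"wz": 0,"dx": 0,"dy": 0,"dz": 0,"grip": 0.15},
    {"wx": 0,"wy": 0,"wz": 0,"dx": 0,"dy": 0,"dz": 0,"grip": 0.15},
    {"wx": 0,"wy": 0,"wz": 0,"dx": 0,"dy": 0,"dz": 0,"grip": 0.15},
    {"wx": 0,"wy": 0,"wz": 0,"dx": 0,"dy": 0,"dz": -1,"grip": 0.15},
    {"wx": 0,"wy": 0,"wz": 0,"dx": 0,"dy": 0,"dz": -1,"grip": 0.15}
  ]
}}

```text
t: 12.65
tool_pos: [522.5, -262.3, 15.6]
eef_rot: [0.219, 0.976, 0.0, -0.0]
contact_force: [0.1, 0.2, -0.7]
gripper_width: 0.216
finger_force: 39.3
```

{"name": "drive_tool", "arguments": {
  "rows": [
    {"wx": 0,"wy": 0,"wz": 0,"dx": 0,"dy": 0,"dz": -2.5,"grip": 0.15},
    {"wx": 0,"wy": 0,"wz": -8,"dx": 0,"dy": 0,"dz": -2.5,"grip": 0.15},
    {"wx": 0,"wy": 0,"wz": -8,"dx": 0,"dy": 0,"dz": 0,"grip": 0.15},
    {"wx": 0,"wy": 0,"wz": -7.3,"dx": 0,"dy": 0,"dz": 0,"grip": 0.15},
    {"wx": 0,"wy": 0,"wz": 0,"dx": 0,"dy": 0,"dz": 0,"grip": 0.15}
  ]
}}

```text
t: 13.15
tool_pos: [523.0, -262.6, 66.2]
eef_rot: [0.016, 1.0, -0.0, 0.0]
contact_force: [-0.6, 0.7, -1.6]
gripper_width: 0.213
finger_force: 39.3
```

```bash
python3 w.py w8 | head -1; python3 held.py
```

```text
tcp [ 523.  -262.6   66.2] xang 178.1 tilt [ 0.001 -0.001 -1.   ] j [-0.47  0.46  1.83 -0.    0.84 -2.01] t 13.15 g 0.213
x range [-15.5  17.8] top z [-32.7 -32.4 -32.1] y mean near top 0.2 slope deg -0.2
```

{"name": "drive_tool", "arguments": {
  "rows": [
    {"wx": 0,"wy": 0,"wz": 0,"dx": 0.155,"dy": 4.43,"dz": 0,"grip": 0.15},
    {"wx": 0,"wy": 0,"wz": 0,"dx": 0.155,"dy": 4.43,"dz": 0,"grip": 0.15},
    {"wx": 0,"wy": 0,"wz": 0,"dx": 0.155,"dy": 4.43,"dz": 0,"grip": 0.15},
    {"wx": 0,"wy": 0,"wz": 0,"dx": 0.155,"dy": 4.43,"dz": 0,"grip": 0.15},
    {"wx": 0,"wy": 0,"wz": 0,"dx": 0.155,"dy": 4.43,"dz": 0,"grip": 0.15}
  ]
}}

```text
t: 13.75
tool_pos: [522.3, -39.2, 65.3]
eef_rot: [0.019, 1.0, 0.0, 0.0]
contact_force: [0.9, 0.6, -1.2]
gripper_width: 0.212
finger_force: 39.3
```

{"name": "drive_tool", "arguments": {
  "rows": [
    {"wx": 0,"wy": 0,"wz": 0,"dx": 0.155,"dy": 4.43,"dz": 0,"grip": 0.15},
    {"wx": 0,"wy": 0,"wz": 0,"dx": 0.155,"dy": 4.43,"dz": 0,"grip": 0.15},
    {"wx": 0,"wy": 0,"wz": 0,"dx": 0.155,"dy": 4.43,"dz": 0,"grip": 0.15},
    {"wx": 0,"wy": 0,"wz": 0,"dx": 0,"dy": 0,"dz": 0,"grip": 0.15},
    {"wx": 0,"wy": 0,"wz": 0,"dx": 0,"dy": 0,"dz": 0,"grip": 0.15}
  ]
}}

```text
t: 14.25
tool_pos: [522.2, 93.1, 65.2]
eef_rot: [0.017, 1.0, -0.0, -0.0]
contact_force: [0.4, 0.1, -1.2]
gripper_width: 0.209
finger_force: 39.4
```

```bash
python3 w.py w9; python3 held.py
python3 - <<'E'
from fit import *
s=[(623.4,145.1)]
p=np.load("w.npz")["p"]; g=p[...,2].astype(int)
# pocket: dark columns between brass, rows ahead of roller
hsv=cv2.cvtColor(p,cv2.COLOR_RGB2HSV); br=((hsv[...,1]>110)&(hsv[...,2]>110))
for v in(235,245,255,265,275): 
    k=np.nonzero(br[v])[0]; l=k[k<319]; r=k[k>319]; print(v,l.max() if len(l) else None,r.min() if len(r) else None)
E
```

```text
tcp [522.2  93.1  65.2] xang 178.1 tilt [-0. -0. -1.] j [ 0.17  0.4   1.95 -0.    0.79 -1.36] t 14.25 g 0.209
[70.  8.] 1290 [array([390.2, -19.1]), array([40.6,  8. ]), np.float64(86.3)]
[380. 227.] 1212 [array([502.3, 126.7]), array([118.9,  22.3]), np.float64(61.5)]
[312. 256.] 360 [array([516.9,  89.6]), array([14.4,  9.5]), np.float64(96.8)]
[319. 342.] 5973 [array([571.5,  91.1]), array([87.4, 27.7]), np.float64(177.8)]
[414. 316.] 2074 [array([555.4, 146.4]), array([34.7, 22. ]), np.float64(118.7)]
[214. 316.] 1971 [array([551.8,  31.8]), array([34.3, 21.3]), np.float64(55.9)]
[280. 333.] 831 [array([564.2,  68.7]), array([38.4,  8.7]), np.float64(169.0)]
[359. 333.] 812 [array([565.7, 114.5]), array([38.3,  8.5]), np.float64(6.6)]
[316. 440.] 1015 [array([644.3,  86.7]), array([28.9, 18.8]), np.float64(1.0)]
x range [-15.5  17.8] top z [-32.7 -32.4 -32.1] y mean near top 0.2 slope deg -0.1
235 292 336
245 292 336
255 293 336
265 293 336
275 293 336
```

The pocket's edges at columns 292–336 put its middle about 2.6 mm to the left of the tool axis (column 319.5). Correcting and rechecking.

{"name": "drive_tool", "arguments": {
  "rows": [
    {"wx": 0,"wy": 0,"wz": 0,"dx": 0,"dy": -0.26,"dz": 1,"grip": 0.15},
    {"wx": 0,"wy": 0,"wz": 0,"dx": 0,"dy": 0,"dz": 1,"grip": 0.15},
    {"wx": 0,"wy": 0,"wz": 0,"dx": 0,"dy": 0,"dz": 0,"grip": 0.15},
    {"wx": 0,"wy": 0,"wz": 0,"dx": 0,"dy": 0,"dz": 0,"grip": 0.15}
  ]
}}

```text
t: 14.75
tool_pos: [521.9, 88.9, 44.5]
eef_rot: [0.018, 1.0, -0.0, -0.001]
contact_force: [0.5, -0.0, -1.1]
gripper_width: 0.211
finger_force: 39.4
```

```bash
python3 w.py w10|grep -E "tcp|55[0-9]"
python3 - <<'E'
from fit import *
p=np.load("w.npz")["p"]
hsv=cv2.cvtColor(p,cv2.COLOR_RGB2HSV); br=((hsv[...,1]>110)&(hsv[...,2]>110)); st=steel(p)
for v in(235,245,255,265,275): 
    k=np.nonzero(br[v])[0]; l=k[k<319]; r=k[k>319]; print(v,l.max() if len(l) else None,r.min() if len(r) else None)
for v in (300,315,330):
    k=np.nonzero(hsv[v,270:370,2]<60)[0]+270; print(v,k)
cv2.imwrite("pics/w10c.png",p[:,:,::-1])
E
```

```text
tcp [521.9  88.9  44.5] xang 178.0 tilt [-0.001 -0.    -1.   ] j [ 0.17  0.43  1.96  0.    0.75 -1.37] t 14.75 g 0.211
[280. 333.] 823 [array([551.3,  67.2]), array([34.5,  7.8]), np.float64(169.2)]
[359. 333.] 811 [array([552.8, 108.5]), array([34.5,  7.7]), np.float64(6.6)]
[431. 335.] 2472 [array([555.4, 146.7]), array([34.6, 22.7]), np.float64(118.3)]
[213. 336.] 2360 [array([551.9,  32. ]), array([34.6, 21.8]), np.float64(55.4)]
235 318 320
245 298 347
255 298 347
265 299 346
275 299 346
300 []
315 [290 291 292 293 294 344 345 346 347 348]
330 [270 271 288 289 290 291 292 293 294 295 343 344 345 346 347 348 349 350
 367 368 369]
```

View pics/w10.png

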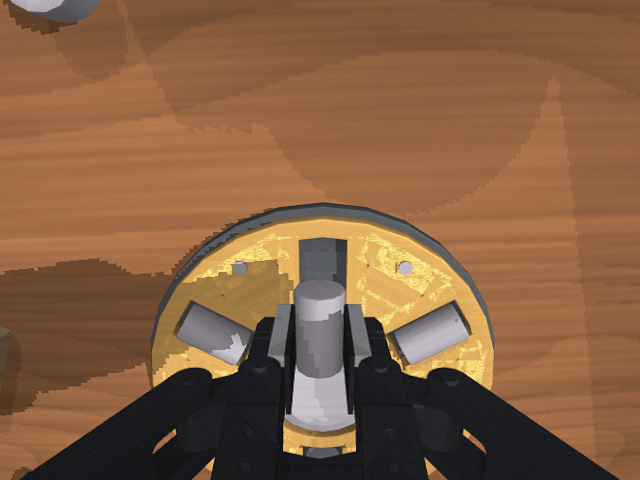

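The pocket's middle is now at column 322.5, so the roller is 1.5 mm short in y; the pocket is at y≈90.4. Nudging back.

{"name": "drive_tool", "arguments": {
  "rows": [
    {"wx": 0,"wy": 0,"wz": 0,"dx": 0,"dy": 0.13,"dz": 0,"grip": 0.15},
    {"wx": 0,"wy": 0,"wz": 0,"dx": 0,"dy": 0,"dz": 1.5,"grip": 0.15},
    {"wx": 0,"wy": 0,"wz": 0,"dx": 0,"dy": 0,"dz": 1,"grip": 0.15},
    {"wx": 0,"wy": 0,"wz": 0,"dx": 0,"dy": 0,"dz": 0,"grip": 0.15},
    {"wx": 0,"wy": 0,"wz": 0,"dx": 0,"dy": 0,"dz": 0,"grip": 0.15}
  ]
}}

```text
t: 15.3
tool_pos: [522.3, 90.9, 20.1]
eef_rot: [0.017, 1.0, -0.0, -0.0]
contact_force: [0.1, 0.4, 0.1]
gripper_width: 0.21
finger_force: 39.4
```

```bash
cat > mid.py <<'E'
from fit import *
s=read_state(); p,d=snapshot("wrist")
hsv=cv2.cvtColor(p,cv2.COLOR_RGB2HSV); br=((hsv[...,1]>110)&(hsv[...,2]>110))
print(s["tool_pos"].round(1))
for v in range(245,300,8):
    k=np.nonzero(br[v])[0]; l=k[k<319]; r=k[k>319]; print(v,l.max() if len(l) else None,r.min() if len(r) else None)
E
python3 mid.py
```

```text
[522.3  90.9  20.1]
245 318 320
253 318 320
261 291 346
269 291 346
277 291 346
285 291 345
293 291 346
```

Pocket middle 318.5 against the axis at 319.5, so within 0.5 mm. Lowering and releasing.

{"name": "drive_tool", "arguments": {
  "rows": [
    {"wx": 0,"wy": 0,"wz": 0,"dx": 0,"dy": -0.03,"dz": 1,"grip": 0.15},
    {"wx": 0,"wy": 0,"wz": 0,"dx": 0,"dy": 0,"dz": 0.5,"grip": 0.15},
    {"wx": 0,"wy": 0,"wz": 0,"dx": 0,"dy": 0,"dz": 0.4,"grip": 0.15},
    {"wx": 0,"wy": 0,"wz": 0,"dx": 0,"dy": 0,"dz": 0,"grip": 0.15},
    {"wx": 0,"wy": 0,"wz": 0,"dx": 0,"dy": 0,"dz": 0,"grip": 0.15}
  ]
}}

```text
t: 15.85
tool_pos: [522.3, 90.5, 1.0]
eef_rot: [0.017, 1.0, -0.0, -0.0]
contact_force: [0.4, 0.0, -1.2]
gripper_width: 0.214
finger_force: 39.4
```

{"name": "drive_tool", "arguments": {
  "rows": [
    {"wx": 0,"wy": 0,"wz": 0,"dx": 0,"dy": 0,"dz": 0,"grip": 0.24},
    {"wx": 0,"wy": 0,"wz": 0,"dx": 0,"dy": 0,"dz": 0,"grip": 0.28},
    {"wx": 0,"wy": 0,"wz": 0,"dx": 0,"dy": 0,"dz": 0,"grip": 0.34},
    {"wx": 0,"wy": 0,"wz": 0,"dx": 0,"dy": 0,"dz": 0,"grip": 0.36},
    {"wx": 0,"wy": 0,"wz": 0,"dx": 0,"dy": 0,"dz": -1,"grip": 0.36}
  ]
}}

```text
t: 16.35
tool_pos: [521.5, 90.4, 10.7]
eef_rot: [0.017, 1.0, -0.0, -0.001]
contact_force: [-0.2, -0.1, 0.7]
gripper_width: 0.36
finger_force: 0.0
```

{"name": "drive_tool", "arguments": {
  "rows": [
    {"wx": 0,"wy": 0,"wz": 0,"dx": 0,"dy": 0,"dz": -4,"grip": 0.36},
    {"wx": 0,"wy": 0,"wz": 0,"dx": 0,"dy": 0,"dz": -4,"grip": 0.36},
    {"wx": 0,"wy": 0,"wz": 0,"dx": -4,"dy": 0,"dz": -2,"grip": 0.36},
    {"wx": 0,"wy": 0,"wz": 0,"dx": -4,"dy": 0,"dz": 0,"grip": 0.36},
    {"wx": 0,"wy": 0,"wz": 0,"dx": 0,"dy": 0,"dz": 0,"grip": 0.36}
  ]
}}

```text
t: 16.85
tool_pos: [608.1, 87.9, 113.9]
eef_rot: [0.017, 1.0, 0.0, 0.004]
contact_force: [0.4, 0.3, -0.8]
gripper_width: 0.36
finger_force: 0.0
```

```bash
python3 w.py w11
python3 - <<'E'
from h import *
z=np.load("w.npz"); P=cloud("wrist",z["d"])
c=np.array([586.9,88.9])
for a in(58,118,178,238,298,358):
    r=np.radians(a); e=np.array([np.cos(r),np.sin(r)]); q=P[...,:2]-c; x=q@e-66; y=q@[-e[1],e[0]]
    m=(abs(x)<30)&(abs(y)<14)&(P[...,2]>23.5)&(P[...,2]<40); m&=x>-16
    if m.sum()>200: print(a,m.sum(),"x",np.percentile(x[m],[2,98]).round(1),"ymean",y[m].mean().round(1),"top",np.percentile(P[...,2][m],95).round(1))
E
```

```text
tcp [608.1  87.9 113.9] xang 178.0 tilt [ 0.007  0.001 -1.   ] j [ 0.14  0.44  1.74 -0.    0.95 -1.39] t 16.85 g 0.36
[319.  96.] 1960 [array([520.9,  90.9]), array([34.8, 18.7]), np.float64(177.1)]
[225. 150.] 1816 [array([550.2,  32. ]), array([35.2, 19.3]), np.float64(57.5)]
[413. 150.] 1796 [array([554.4, 147.5]), array([34.6, 19.5]), np.float64(117.2)]
[319. 201.] 6806 [array([584.9,  88.6]), array([52.7, 51.6]), np.float64(170.3)]
[232. 252.] 1504 [array([616.9,  29.2]), array([38.8, 18.4]), np.float64(116.6)]
[407. 252.] 1409 [array([621.4, 146.2]), array([34.5, 19.4]), np.float64(54.5)]
[319. 296.] 1396 [array([651.7,  86.5]), array([39.5, 18.5]), np.float64(177.3)]
[260. 332.] 898 [array([679.2,  43. ]), array([53.1, 11. ]), np.float64(167.0)]
[378. 332.] 850 [array([681.5, 127.8]), array([53. , 10.7]), np.float64(9.5)]
[312. 451.] 336 [array([792.,  76.]), array([28. , 10.5]), np.float64(78.8)]
58 976 x [-15.4  12.8] ymean 3.7 top 27.9
118 1477 x [-15.3  17.1] ymean 4.9 top 28.2
178 1657 x [-12.9  19. ] ymean 1.1 top 28.6
238 1491 x [-13.6  18.7] ymean -3.9 top 28.4
298 1112 x [-15.3  15.8] ymean -4.5 top 28.0
358 837 x [-15.5  11.5] ymean -0.6 top 27.7
```

Both rollers are home: tops level with the set rollers (28.0 and 28.6 mm against about 28 mm), radial error under 2 mm, and angles within 1°. Handing in.

```bash
python3 -c "
from plant import *
print(finish_job())"
```

```text
the job is handed in; nothing more can be done
None
```

Both 20 mm rollers lie flat and home in the two empty pockets, about 1 to 1.5 mm off centre along each pocket. The thin roller, set rollers and bush were left alone, and the job is handed in; the judge's verdict was not shown.

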